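# Field reading in a Faraday magnet bore

### The arm

A 6-joint arm with a two-finger parallel gripper is mounted at the origin on the work surface. World frame = base frame: x ahead of the robot, y to its left, z up, the work surface at z = 0. Lengths are in m, angles in degrees, forces in N, time in s.
With the tool pointing down it reaches from about 0.35 to 0.725 m from the base axis. Payload 4.3 kg.
Tool frame: the origin (TCP) lies between the finger pads; the fingertips stand 19 mm ahead of it and the grasp point (between the pads) is the TCP; x points along the fingers, z is the direction in which the jaws open and shut, and the axes are right-handed (so a half turn about x gives the same grasp; the last joint's range is limited). The gripper opens to 85 mm and grips with 20 to 120 N. Pads are 22 mm wide; open, the fingers measure 114 mm over their backs; the gripper's body (76 mm by 85 mm) begins 54 mm behind the grasp point. The pads swing forward as they close: fully open they stand 13 mm farther back than shut.
Start: joints at [-79.888, 21.618, 4.641, 73.018, 0, 83.68], TCP at [0.163, -0.552, 0.25] pointing down, gripper open.
Joint ranges: [-156.06, 156.06], [-48.1, 94.91], [-58.44, 69.94], [-101.28, 121.22], [-78.64, 73.56], [-180, 180]. Speed limits (degrees/s): [147.25, 147.25, 180, 180, 180, 180].

### API

Orientations are given as [roll, pitch, yaw] about the fixed x, y, z axes, in that order (R = Rz(yaw) Ry(pitch) Rx(roll)).
In Python, from cell import manip gives the robot as it stands.
- The arm moves only by the tool drive_tool, never from a script. Its argument "rows" is a list of rows, each an object with "delta_pos": the shift along the tool's x, y, z each as a share of 30 mm, from -1 to 1, a list of three; "spin": the turn about the tool's x as a share of 4 degrees, from -1 to 1; "jaw": the opening, from 0 (shut) to 1 (fully open). In form: [{"delta_pos": [dx, dy, dz], "spin": spin, "jaw": jaw}, ...]. A call has 1 to 12 rows; each row shifts and turns the commanded pose from where the row before left it, along the tool's axes as they then stand; what a row does not reach is not made up. A row lasts 1/10 s, in which the tool goes at most 50 mm and 8.59 degrees, less where a joint would pass 70% of its speed; a pose out of reach is approached as far as the arm can. A call with a number of a shift or a turn outside -1 to 1 is refused whole. A call with a gripper value outside its range is refused whole. The fingers move at their own pace and stop on an object; "squeeze" is the grip in N (left out, the last holds). Time passes only in rows, so rows that do not move let the fingers close. It gives the time, the measured TCP pose, the force and the opening at its end, in the units of the state.
- manip.state(): the state, without advancing time (a new reading comes with each control period).
- manip.capture(name): name is "scene" or "top" or "wrist"; returns the picture (420x560x3 uint8, blue, green, red); there is no depth.
- manip.get_calibration(name): a dict with "camera_matrix" (3x3 intrinsics, pixels), "R" (3x3) and "t" (3): a world point X has camera coordinates R X + t. Camera axes: x right, y down, z forward; pixel columns grow to the right and rows downward; lengths in m; the calibration is good to about 2 mm. A picture is of the moment at which its call begins: read the wrist's pose just before it. get_calibration takes no time and is no camera call; for the wrist camera it gives the pose at the moment of the call.
- manip.finish_job(): hands the job in, once; it reports no verdict.
The state is a dict: "time_s": time; "qpos": joint angles; "qvel": joint speeds; "effort": joint torques, N m; "position": TCP position; "eef_rot": TCP orientation; "contact_force": force on the tool from outside, world axes, zero at the start; "moment": the same for the moment, N m; "finger_gap": finger opening in m.
Only numpy, scipy, OpenCV 4.12 (cv2) and the standard library are available. Lean on these libraries where they do the work, as an engineer would, in place of code of your own. Each camera call takes 0.05 s, during which the arm holds its last target.

### The job

Take the slim field probe out of its ring stand and lower its stem upright down the bore of the black magnet without touching the magnet, until you feel the tip gently meet the crystal seat deep in the bore. Then back the tip off 20 mm from the seat and keep it there, centred in the bore, upright, still and touching nothing but your gripper: finish while still holding the probe for the reading. Leave the driver and the other loose parts where they are.

Things in the scene. Friction and masses are not known exactly. Their poses are not given: they have to be found in the camera images.
- probe_grip (a point): Centre of the grey round handle (24 mm diameter, 66 mm tall) of the slim field probe: on the probe's axis, 33 mm below the handle's top, 33 mm above the shoulder where the stem begins, 138 mm above the tip. z runs up the probe. At the start the probe hangs upright in its stand, shoulder resting on the ring, this point 148 mm above the table.
- probe_tip (a point): Centre of the flat lower end of the probe's stem, 138 mm below probe_grip along the probe's axis; 10 mm above the table at the start.
- probe_stand: Fixed steel post stand holding the probe. Origin: on the table below the ring's centre; z up. Aluminium ring: 34 mm outside, 16 mm inside diameter, 12 mm thick, top 115 mm above the table, on a short arm from a 13 mm post 46 mm from the ring's axis along the body's +x, ending 2 mm below the ring's top. The probe comes out straight up. A second, identical stand holds the driver.
- bore_mouth (a point): Centre of the bore's opening in the magnet's top face, 100 mm above the table. The bore is vertical, round, 26 mm diameter and open at the top; further down it is closed by the crystal seat. z up.
- magnet: The fixed magnet (without the seat): an upright black cylinder, 82 mm diameter, 100 mm tall, with an 85 mm aluminium band round its top, six screws and an aluminium ring round the bore, on a round aluminium foot, 100 mm diameter, 10 mm high. Origin: on the table at the bore's axis, z up.
- probe: The cordless field probe as a whole, 171 mm long, 0.1 to 0.18 kg: grey plastic handle above a straight round aluminium stem, 10 mm diameter, 105 mm long. Origin at the tip, z up along its axis.
- driver: Bystander: hex driver with a fat waisted black handle (33 mm diameter, 62 mm tall) and a short thin blade (6 mm diameter, 70 mm), hanging upright in the second ring stand. Origin at the blade's tip, 45 mm above the table; z up; its top is 177 mm above the table.
- lens_tube: Bystander: short black tube standing on end, 34 mm diameter, 44 mm tall. Origin: centre of its underside.
- lens_cell: Bystander: flat black ring with a glass lens, 55 mm diameter, 12 mm high. Origin: centre of its underside.
- fork: Bystander: steel clamping fork lying flat, 84 x 30 x 10 mm. Origin: underside, near its middle.
- hex_key: Bystander: L-shaped hex key lying flat, 100 x 30 x 6 mm. Origin: on the table at the middle of the long leg.
- screw_tray: Bystander: clear open tray of screws, 100 x 75 x 28 mm. Origin: centre of its underside.
- seat: The fixed crystal seat that closes the bore: a flat brass disc, 25 mm diameter, across the bore, screwed in at a depth that differs each time, 52 to 82 mm below bore_mouth. Origin: centre of its upper face, where the tip meets it; z up. It rests on a spring washer: it starts to give at 2.5 N, gives 4 mm at about 12 N, then is solid, and springs back when let off.
Not all that is in view belongs to the job. What is shaped like the probe but yellow is not meant. What is shaped like the magnet but white is not meant.

How it is judged:
By the outcome, as a careful person would: the job done as asked, in the order asked, and still so for the second after the job is handed in, while the arm keeps its last pose, push and grip.
It also fails if it takes over 58 s, if anything falls off the work surface, if the arm or the gripper's body presses on something with over 40 N, if the wrist force passes 120 N, or if a joint passes its speed limit or range.

## Working session

There is one attempt and no reset: what is moved stays moved. The work goes in short steps, Python scripts to look and compute and a tool call to move; the robot and the scene stay as the last step left them, time stands still between calls to the robot, and variables do not carry over. Pictures are saved under pics/ and viewed, and the job is handed in when it is done.

Besides the shell and the picture viewer there is one more tool, called after "Request:" as name([rows], argument=value, ...), one row to a line, values as JSON. drive_tool: Moves the arm, as the interface text tells. Its arguments: {"type":"object","properties":{"rows":{"type":"array"},"squeeze":{"type":"number"}},"required":["rows"]}

```bash
mkdir -p pics
python3 - <<'E'
from cell import manip
import cv2
print(manip.state())
for n in("scene","top","wrist"):
    c=manip.get_calibration(n); print(n,c)
    cv2.imwrite(f"pics/{n}0.png",manip.capture(n))
E
```

```text
{'time_s': 0.0, 'qpos': array([-7.98885300e+01,  2.16634567e+01,  4.56313612e+00,  7.30181801e+01,
        3.55883520e-04,  8.36803368e+01]), 'qvel': array([-0.05203672,  0.00476336,  0.04963   , -0.11253766,  0.11119635,
        0.05854401]), 'effort': array([-1.90700739e-04, -4.63612783e+01,  2.69870371e+01,  2.09104142e-02,
        8.48426157e-05,  4.24329073e-06]), 'position': array([ 0.16254573, -0.5509066 ,  0.24934667]), 'eef_rot': array([173.50826587,  89.88149873,  99.93939874]), 'contact_force': array([ 0.63712921,  0.09905435, -0.91625084]), 'moment': array([-0.023072  ,  0.05423615, -0.00272416]), 'finger_gap': 0.08558345739735794}
scene {'camera_matrix': array([[383.35233412,   0.        , 280.10045837],
       [  0.        , 383.35233412, 209.87108462],
       [  0.        ,   0.        ,   1.        ]]), 'R': array([[ 0.67237208,  0.74013373, -0.01085583],
       [ 0.62043164, -0.57150653, -0.53707064],
       [-0.40370827,  0.354376  , -0.84346742]]), 't': array([-0.42112293, -0.24338985,  1.10841679])}
top {'camera_matrix': array([[495.48820424,   0.        , 276.29977998],
       [  0.        , 495.48820424, 206.03960749],
       [  0.        ,   0.        ,   1.        ]]), 'R': array([[-0.00217758, -0.99999566,  0.00198488],
       [-0.97830619,  0.00171916, -0.20715707],
       [ 0.20715276, -0.00239292, -0.97830568]]), 't': array([0.0925791 , 0.55958422, 1.2940625 ])}
wrist {'camera_matrix': array([[291.66732331,   0.        , 279.40066948],
       [  0.        , 291.66732331, 209.53988726],
       [  0.        ,   0.        ,   1.        ]]), 'R': array([[ 0.28236768, -0.95930511, -0.00148407],
       [-0.91045089, -0.2684744 ,  0.31464373],
       [-0.30223777, -0.08749405, -0.94920868]]), 't': array([-0.57428686, -0.03999712,  0.37913877])}
```

View pics/scene0.png

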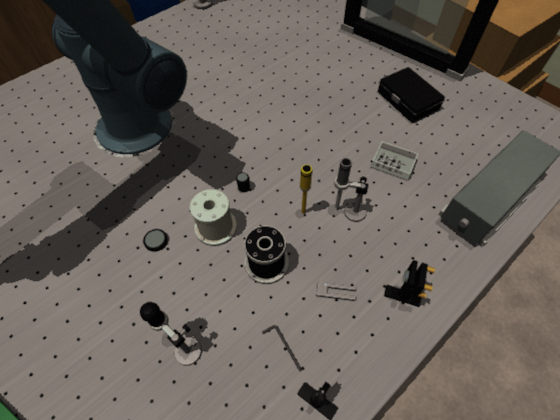

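View pics/top0.png

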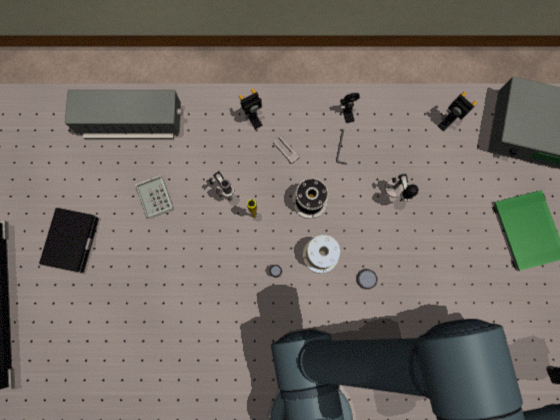

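View pics/wrist0.png

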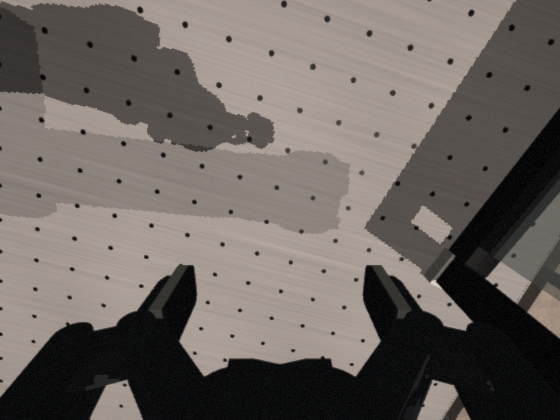

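Candidates:
- **Probe:** grey handle in the stand at scene (344,170), top (227,191).
- **Not the probe:** the yellow one at scene (306,180), top (252,207). The fat black driver is at scene (152,313), top (410,190).
- **Magnet:** the black one at scene (265,250), top (312,195).
- **Not the magnet:** the white one at scene (211,213), top (322,253).

I choose the grey handle and the black cylinder, and check both in a close crop.

Run:
```python
import cv2,numpy as np
s=cv2.imread("pics/scene0.png");t=cv2.imread("pics/top0.png")
a=cv2.resize(s[145:285,235:385],None,fx=4,fy=4,interpolation=cv2.INTER_CUBIC)
b=cv2.resize(t[160:230,195:345],None,fx=5,fy=5,interpolation=cv2.INTER_CUBIC)
cv2.imwrite("pics/cs.png",a);cv2.imwrite("pics/ct.png",b)
```

```text
(no output)
```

View pics/cs.png

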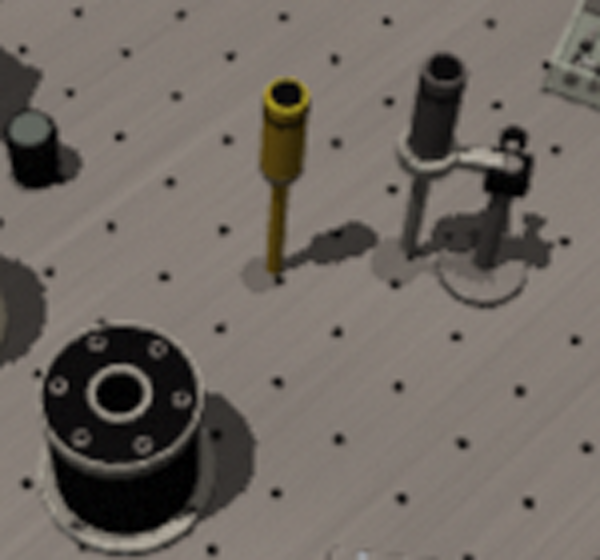

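View pics/ct.png

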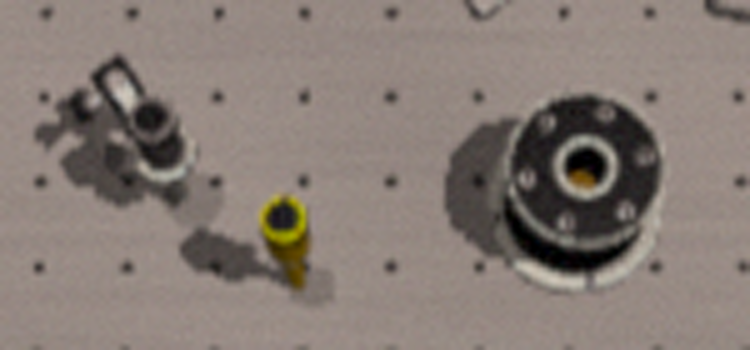

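The crops confirm it. The grey probe hangs in the ring (handle top at scene (345.8,162), top (225.6,183.2)), with its post up-left in the top view. The yellow decoy stands free beside it. The black magnet's bore is at scene (265,243), top (312,193.4). Next I triangulate.

```bash
cat > h.py <<'E'
import numpy as np,cv2
from cell import manip
def ray(c,uv):
    K,R,t=map(np.asarray,(c["camera_matrix"],c["R"],c["t"]))
    d=R.T@np.linalg.solve(K,[uv[0],uv[1],1.]);return -R.T@t,d/np.linalg.norm(d)
def plane(c,uv,z):
    o,d=ray(c,uv);return o+d*(z-o[2])/d[2]
def tri(L):
    A=np.zeros((3,3));b=np.zeros(3)
    for c,uv in L:
        o,d=ray(c,uv);P=np.eye(3)-np.outer(d,d);A+=P;b+=P@o
    X=np.linalg.solve(A,b)
    return X,[np.linalg.norm(np.cross(X-ray(c,uv)[0],ray(c,uv)[1]))*1000 for c,uv in L]
def proj(c,X):
    p=np.asarray(c["R"])@X+c["t"];p=c["camera_matrix"]@p;return p[:2]/p[2]
E
python3 - <<'E'
from h import *
np.set_printoptions(precision=4,suppress=True)
s=manip.get_calibration("scene");t=manip.get_calibration("top")
for n,a,b,z in [("probetop",(345.75,162),(225.6,183.2),.181),("bore",(265,243),(312,193.4),.1),("yellow",(307,168.5),(251.8,203.2),.181),("driver",(150,310),(411,191),.177)]:
    print(n,*tri([(s,a),(t,b)]),plane(s,a,z),plane(t,b,z))
# stand: foot on scene crop (483,275), post clamp
print("foot",plane(s,(235+483/4,145+270/4),0), "ringtop", plane(t,(195+165/5,160+160/5),.115))
print("postclamp top",plane(t,(195+115/5,160+75/5),.115))
from scipy.spatial.transform import Rotation as Ro
st=manip.state();print(Ro.from_euler("xyz",[173.508,89.88,99.94],degrees=True).as_matrix())
w=manip.get_calibration("wrist");R=Ro.from_euler("xyz",st["eef_rot"],degrees=True).as_matrix()
print("cam in tool",R.T@(-np.asarray(w["R"]).T@w["t"]-st["position"]), "axes\n",R.T@np.asarray(w["R"]).T)
E
```

```text
probetop [0.5917 0.218  0.1828] [np.float64(0.35540347491202295), np.float64(0.35540347491183694)] [0.5907 0.219  0.181 ] [0.5924 0.2184 0.181 ]
bore [ 0.5853 -0.0033  0.0998] [np.float64(0.14247920404938202), np.float64(0.1424792040495152)] [ 0.5854 -0.0032  0.1   ] [ 0.5852 -0.0034  0.1   ]
yellow [0.5433 0.1532 0.1718] [np.float64(0.3074937525212822), np.float64(0.30749375252118893)] [0.5484 0.148  0.181 ] [0.5411 0.1525 0.181 ]
driver [ 0.5761 -0.2499  0.1621] [np.float64(0.2759804969689226), np.float64(0.27598049696902577)] [ 0.5831 -0.2495  0.177 ] [ 0.5726 -0.2454  0.177 ]
foot [0.6305 0.2473 0.    ] ringtop [0.5857 0.2185 0.115 ]
postclamp top [0.6321 0.2458 0.115 ]
[[-0.0004  0.9592  0.2829]
 [ 0.0021  0.2829 -0.9592]
 [-1.      0.0002 -0.0021]]
cam in tool [-0.1222  0.081   0.0002] axes
 [[-0.0004 -0.3148  0.9491]
 [-0.0005 -0.9491 -0.3148]
 [ 1.     -0.0006  0.0002]]
```

Request:
drive_tool([
  {"delta_pos": [0,0.5,-0.5],"spin": 0,"jaw": 1},
  {"delta_pos": [0,1,-1],"spin": 0,"jaw": 1},
  {"delta_pos": [0,1,-1],"spin": 0,"jaw": 1},
  {"delta_pos": [0,1,-1],"spin": 0,"jaw": 1},
  {"delta_pos": [0,1,-1],"spin": 0,"jaw": 1},
  {"delta_pos": [0,1,-1],"spin": 0,"jaw": 1},
  {"delta_pos": [0,1,-1],"spin": 0,"jaw": 1},
  {"delta_pos": [0,1,-1],"spin": 0,"jaw": 1},
  {"delta_pos": [0,1,-1],"spin": 0,"jaw": 1},
  {"delta_pos": [0,1,-1],"spin": 0,"jaw": 1},
])

```text
time_s: 1.15
position: [0.3557, -0.1959, 0.2502]
eef_rot: [37.9, 90.0, -35.6]
contact_force: [1.5, -0.5, 0.6]
finger_gap: 0.0854
```

Request:
drive_tool([
  {"delta_pos": [0,1,-1],"spin": 0,"jaw": 1},
  {"delta_pos": [0,1,-1],"spin": 0,"jaw": 1},
  {"delta_pos": [0,1,-1],"spin": 0,"jaw": 1},
  {"delta_pos": [0,1,-1],"spin": 0,"jaw": 1},
  {"delta_pos": [0,1,-1],"spin": 0,"jaw": 1},
  {"delta_pos": [0,1,-1],"spin": 0,"jaw": 1},
  {"delta_pos": [0,1,-1],"spin": 0,"jaw": 1},
  {"delta_pos": [0,1,-1],"spin": -0.5,"jaw": 1},
  {"delta_pos": [0,0.9,-0.7],"spin": -1,"jaw": 1},
])

```text
time_s: 2.05
position: [0.537, 0.1313, 0.2499]
eef_rot: [-127.6, 90.0, 165.1]
contact_force: [0.4, -0.8, 0.6]
finger_gap: 0.0856
```

Run:
```python
from h import *
from scipy.spatial.transform import Rotation as Ro
np.set_printoptions(precision=4,suppress=True)
st=manip.state();w=manip.get_calibration("wrist");im=manip.capture("wrist")
cv2.imwrite("pics/w1.png",im);np.savez("w1.npz",R=w["R"],t=w["t"])
print(st["time_s"],st["position"],st["qpos"],Ro.from_euler("xyz",st["eef_rot"],degrees=True).as_matrix())
for X in [(.592,.218,.181),(.585,-.003,.1)]: print(proj(w,np.array(X)))
```

```text
2.05 [0.537  0.1313 0.2499] [  7.1608  19.0255   0.8311  71.831    0.0103 164.5056] [[-0.0005  0.9228  0.3852]
 [ 0.0001  0.3852 -0.9228]
 [-1.     -0.0004 -0.0003]]
[183.8148 107.387 ]
[424.434  207.6378]
```

View pics/w1.png

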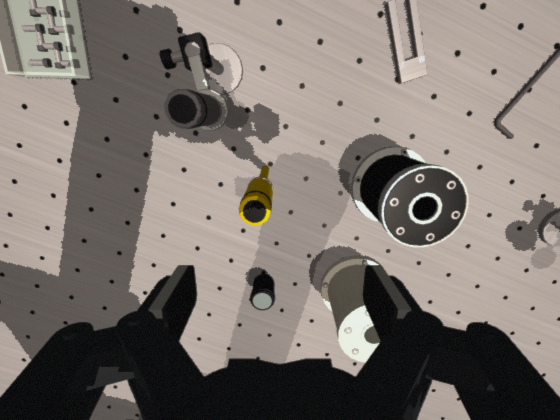

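The wrist view matches: probe handle top at (184,108) and bore at (426,208), each within about 2 px of prediction. The yellow decoy is at (255,212). I continue over the probe and turn the jaws so they close across the line to the decoy.

Request:
drive_tool([
  {"delta_pos": [0,0.94,-0.65],"spin": 0,"jaw": 1},
  {"delta_pos": [0,0.94,-0.65],"spin": 0,"jaw": 1},
  {"delta_pos": [0,0.93,-0.65],"spin": 0,"jaw": 1},
  {"delta_pos": [0,0,0],"spin": -1,"jaw": 0.8},
  {"delta_pos": [0,0,0],"spin": -1,"jaw": 0.8},
  {"delta_pos": [0,0,0],"spin": -1,"jaw": 0.8},
  {"delta_pos": [0,0,0],"spin": -1,"jaw": 0.8},
  {"delta_pos": [0,0,0],"spin": -1,"jaw": 0.8},
  {"delta_pos": [0,0,0],"spin": -1,"jaw": 0.8},
  {"delta_pos": [0,0,0],"spin": -1,"jaw": 0.8},
  {"delta_pos": [0,0,0],"spin": -0.6,"jaw": 0.8},
])

```text
time_s: 3.2
position: [0.592, 0.2149, 0.2498]
eef_rot: [-120.4, 89.9, -157.5]
contact_force: [0.0, 0.3, 0.3]
finger_gap: 0.0684
```

Run:
```python
from h import *
from scipy.spatial.transform import Rotation as Ro
np.set_printoptions(precision=4,suppress=True)
st=manip.state();w=manip.get_calibration("wrist");im=manip.capture("wrist")
cv2.imwrite("pics/w2.png",im);np.savez("w2.npz",R=w["R"],t=w["t"])
print(st["time_s"],st["position"],st["qpos"],Ro.from_euler("xyz",st["eef_rot"],degrees=True).as_matrix())
for X in [(.592,.218,.181),(.592,.218,.115),(.585,-.003,.1)]: print(proj(w,np.array(X)))
w1=cv2.imread("pics/w1.png")
cv2.imwrite("pics/c12.png",np.hstack([cv2.resize(w1[75:145,150:240],None,fx=4,fy=4),cv2.resize(im[180:320,190:370],None,fx=2,fy=2)]))
```

```text
3.2 [0.592  0.2149 0.2498] [ 14.1861  28.4396  15.075   76.6955  -0.0088 141.2548] [[-0.001   0.6028  0.7979]
 [-0.0004  0.7979 -0.6028]
 [-1.     -0.0009 -0.0005]]
[276.448  229.5869]
[277.1889 202.2728]
[387.3406 346.8284]
```

View pics/w2.png

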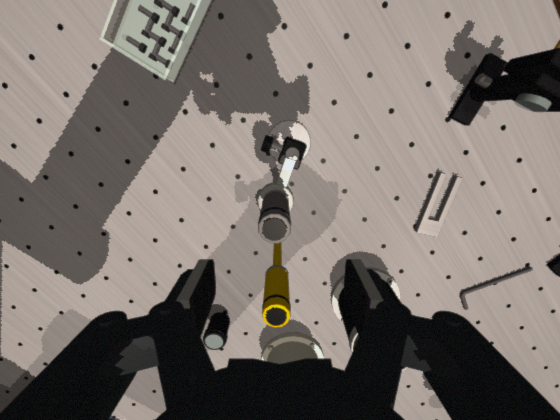

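View pics/c12.png

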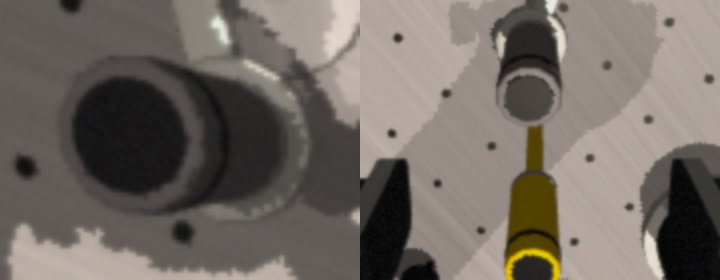

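Run:
```python
from h import *
np.set_printoptions(precision=4,suppress=True)
K=manip.get_calibration("wrist")["camera_matrix"]
L=[]
for n,uv in (("w1",(182.5,108.5)),("w2",(274,228.5))):
    f=np.load(n+".npz");c=dict(camera_matrix=K,R=f["R"],t=f["t"]);L.append((c,uv));print(plane(c,uv,.181))
s=manip.get_calibration("scene");t=manip.get_calibration("top")
print(tri(L),tri(L+[(s,(345.75,162)),(t,(225.6,183.2))]))
# bore from w1
print(plane(L[0][0],(425.5,207.5),.1))
# ring in w2: outer ring center
st=manip.state();from scipy.spatial.transform import Rotation as Ro
R=Ro.from_euler("xyz",st["eef_rot"],degrees=True).as_matrix()
for X in ([.593,.218,.148],):print(R.T@(np.array(X)-st["position"])*1000)
```

```text
[0.5911 0.2186 0.181 ]
[0.5911 0.2197 0.181 ]
(array([0.5908, 0.2191, 0.1792]), [np.float64(0.10647993581178847), np.float64(0.10647993581175677)]) (array([0.5914, 0.2188, 0.1813]), [np.float64(0.42864614892001757), np.float64(0.971406626692666), np.float64(0.510236915003673), np.float64(1.0487375939454728)])
[ 0.5855 -0.0039  0.1   ]
[101.7885   3.178   -0.9843]
```

Request:
drive_tool([
  {"delta_pos": [0.2,0.09,-0.1],"spin": 0,"jaw": 0.8},
  {"delta_pos": [0.8,0,0],"spin": 0,"jaw": 0.8},
  {"delta_pos": [0.8,0,0],"spin": 0,"jaw": 0.8},
  {"delta_pos": [0.8,0,0],"spin": 0,"jaw": 0.8},
  {"delta_pos": [0.7,0,0],"spin": 0,"jaw": 0.8},
  {"delta_pos": [0,0,0],"spin": 0,"jaw": 0.8},
])

```text
time_s: 3.85
position: [0.5886, 0.2186, 0.1472]
eef_rot: [-128.2, 89.6, -165.4]
contact_force: [-0.2, -0.3, -0.2]
finger_gap: 0.0684
```

Run:
```python
from h import *
np.set_printoptions(precision=4,suppress=True)
st=manip.state();w=manip.get_calibration("wrist");im=manip.capture("wrist")
cv2.imwrite("pics/w3.png",im)
print(st["position"],st["eef_rot"],st["contact_force"],proj(w,np.array([.5912,.219,.181])))
```

```text
[0.5886 0.2186 0.1472] [-128.176    89.5671 -165.3896] [-0.247  -0.2867 -0.1953] [283.0848 336.401 ]
```

View pics/w3.png

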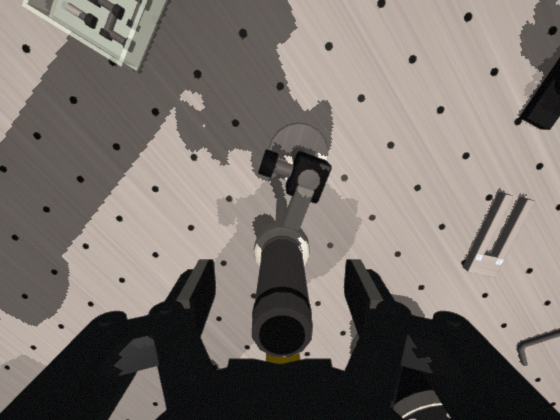

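Request:
drive_tool([
  {"delta_pos": [0,0.06,0.06],"spin": 0,"jaw": 0.8},
  {"delta_pos": [0,0,0],"spin": 0,"jaw": 0.6},
  {"delta_pos": [0,0,0],"spin": 0,"jaw": 0.45},
], squeeze=40)

```text
time_s: 4.2
position: [0.5951, 0.2198, 0.1527]
eef_rot: [50.2, 89.9, 13.0]
contact_force: [0.0, 0.1, -0.6]
finger_gap: 0.0403
```

Run:
```python
from h import *
from scipy.spatial.transform import Rotation as Ro
np.set_printoptions(precision=4,suppress=True)
st=manip.state();print(st["position"],Ro.from_euler("xyz",st["eef_rot"],degrees=True).as_matrix(),st["finger_gap"])
```

```text
[0.5951 0.2198 0.1527] [[ 0.0025  0.6043  0.7968]
 [ 0.0006  0.7968 -0.6043]
 [-1.      0.002   0.0017]] 0.04031418816578487
```

Request:
drive_tool([
  {"delta_pos": [0,0,0],"spin": 0,"jaw": 0.45},
  {"delta_pos": [0,0,0],"spin": 0,"jaw": 0.45},
])

```text
time_s: 4.4
position: [0.5943, 0.2196, 0.1518]
eef_rot: [44.7, 90.0, 7.5]
contact_force: [0.1, -0.1, -0.7]
finger_gap: 0.0384
```

Request:
drive_tool([
  {"delta_pos": [0,0,0],"spin": 0,"jaw": 0.45},
])

```text
time_s: 4.5
position: [0.5941, 0.2195, 0.1515]
eef_rot: [29.1, 90.0, -8.1]
contact_force: [0.2, -1.1, 0.4]
finger_gap: 0.0383
```

Request:
drive_tool([
  {"delta_pos": [0.05,-0.06,-0.06],"spin": 0,"jaw": 0.45},
  {"delta_pos": [0,0,0],"spin": 0,"jaw": 0.45},
  {"delta_pos": [0,0,0],"spin": 0,"jaw": 0.45},
])

```text
time_s: 4.8
position: [0.5913, 0.2191, 0.1496]
eef_rot: [-119.2, 90.0, -156.4]
contact_force: [-0.6, -0.3, 0.3]
finger_gap: 0.0385
```

Run:
```python
from h import *
np.set_printoptions(precision=4,suppress=True)
st=manip.state();w=manip.get_calibration("wrist");im=manip.capture("wrist")
cv2.imwrite("pics/w4.png",im[200:420,180:380].repeat(2,0).repeat(2,1))
print(st["position"],st["eef_rot"],st["contact_force"],proj(w,np.array([.5912,.219,.181])))
```

```text
[0.5913 0.2191 0.1496] [-119.1979   89.9748 -156.3672] [-0.5968 -0.3487  0.2635] [278.7305 335.6296]
```

View pics/w4.png

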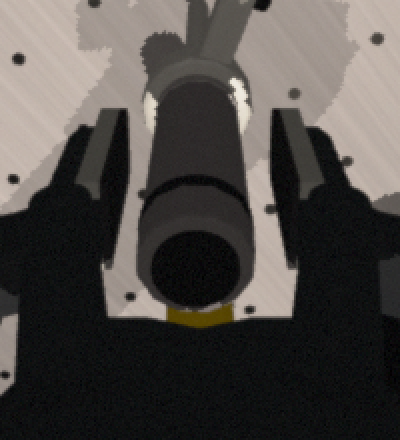

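The handle (around (278,330) in the full image) is centred between the fingers to within about 1 mm. Now I close.

Request:
drive_tool([
  {"delta_pos": [0,0,0],"spin": 0,"jaw": 0.3},
  {"delta_pos": [0,0,0],"spin": 0,"jaw": 0.2},
  {"delta_pos": [0,0,0],"spin": 0,"jaw": 0.1},
  {"delta_pos": [0,0,0],"spin": 0,"jaw": 0},
  {"delta_pos": [0,0,0],"spin": 0,"jaw": 0},
  {"delta_pos": [0,0,0],"spin": 0,"jaw": 0},
], squeeze=50)

```text
time_s: 5.45
position: [0.5916, 0.2192, 0.1499]
eef_rot: [42.7, 90.0, 5.6]
contact_force: [-0.3, 0.5, 0.4]
finger_gap: 0.0229
```

Request:
drive_tool([
  {"delta_pos": [-0.2,0,0],"spin": 0,"jaw": 0},
  {"delta_pos": [-0.5,0,0],"spin": 0,"jaw": 0},
  {"delta_pos": [-0.6,0,0],"spin": 0,"jaw": 0},
  {"delta_pos": [-0.6,0,0],"spin": 0,"jaw": 0},
  {"delta_pos": [-0.6,0,0],"spin": 0,"jaw": 0},
  {"delta_pos": [-0.6,0,0],"spin": 0,"jaw": 0},
  {"delta_pos": [-0.6,0,0],"spin": 0,"jaw": 0},
  {"delta_pos": [-0.6,0,0],"spin": 0,"jaw": 0},
  {"delta_pos": [-0.6,0,0],"spin": 0,"jaw": 0},
  {"delta_pos": [-0.4,0,0],"spin": 0,"jaw": 0},
  {"delta_pos": [0,0,0],"spin": 0,"jaw": 0},
])

```text
time_s: 6.55
position: [0.5924, 0.2194, 0.3109]
eef_rot: [48.4, 89.8, 11.3]
contact_force: [0.4, -0.3, -1.7]
finger_gap: 0.0228
```

Run:
```python
from h import *
from scipy.spatial.transform import Rotation as Ro
np.set_printoptions(precision=4,suppress=True)
st=manip.state();t=manip.capture("scene");w=manip.capture("top");v=manip.capture("wrist")
cv2.imwrite("pics/s5.png",t);cv2.imwrite("pics/t5.png",w);cv2.imwrite("pics/w5.png",v)
cv2.imwrite("pics/s5c.png",cv2.resize(t[100:270,270:400],None,fx=4,fy=4)[:600])
print(st["position"],st["contact_force"],st["moment"],st["finger_gap"],Ro.from_euler("xyz",st["eef_rot"],degrees=True).as_matrix())
```

```text
[0.5924 0.2194 0.3109] [ 0.3942 -0.254  -1.7103] [-0.016   0.0034 -0.0161] 0.022820846118320966 [[ 0.0035  0.6042  0.7969]
 [ 0.0007  0.7969 -0.6042]
 [-1.      0.0027  0.0024]]
```

View pics/s5c.png

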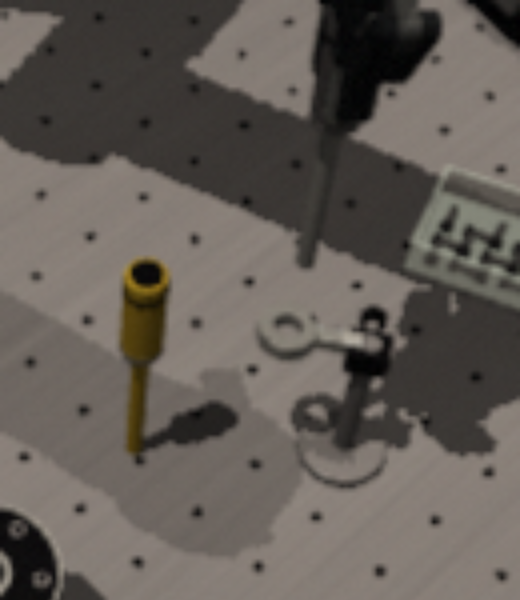

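View pics/w5.png

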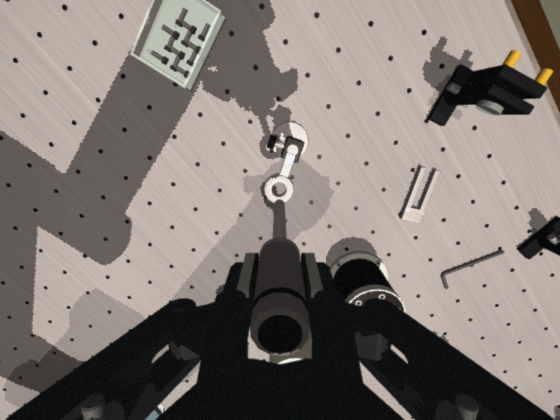

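The probe is held and clear of the ring, and the decoy at scene crop (140,350) is untouched. Next I traverse to the magnet.

Request:
drive_tool([
  {"delta_pos": [0,-0.4,0.29],"spin": 0,"jaw": 0},
  {"delta_pos": [0,-0.7,0.5],"spin": 0,"jaw": 0},
  {"delta_pos": [0,-0.8,0.57],"spin": 0,"jaw": 0},
  {"delta_pos": [0,-0.8,0.57],"spin": 0,"jaw": 0},
  {"delta_pos": [0,-0.8,0.57],"spin": 0,"jaw": 0},
  {"delta_pos": [0,-0.8,0.57],"spin": 0,"jaw": 0},
  {"delta_pos": [0,-0.8,0.57],"spin": 0,"jaw": 0},
  {"delta_pos": [0,-0.6,0.42],"spin": 0,"jaw": 0},
  {"delta_pos": [0,-0.36,0.24],"spin": 0,"jaw": 0},
  {"delta_pos": [0,0,0],"spin": 0,"jaw": 0},
  {"delta_pos": [0,0,0],"spin": 0,"jaw": 0},
  {"delta_pos": [0,0,0],"spin": 0,"jaw": 0},
])

```text
time_s: 7.9
position: [0.5844, -0.0026, 0.3086]
eef_rot: [157.1, 90.0, 120.0]
contact_force: [-0.1, -0.2, -1.1]
finger_gap: 0.0229
```

```bash
cat > look.py <<'E'
import sys
from h import *
from scipy.spatial.transform import Rotation as Ro
np.set_printoptions(precision=4,suppress=True)
n=sys.argv[1]
st=manip.state();wc=manip.get_calibration("wrist");v=manip.capture("wrist");s=manip.capture("scene");t=manip.capture("top")
cv2.imwrite(f"pics/w{n}.png",v);cv2.imwrite(f"pics/s{n}.png",s);cv2.imwrite(f"pics/t{n}.png",t);np.savez(f"w{n}.npz",R=wc["R"],t=wc["t"])
r=lambda i:cv2.resize(i,None,fx=5,fy=5,interpolation=cv2.INTER_CUBIC)
cv2.imwrite(f"pics/c{n}.png",np.hstack([r(s[175:295,225:305]),r(t[130:250,275:355])]))
print(st["time_s"],st["position"],st["contact_force"],st["moment"],st["finger_gap"],st["qvel"]);print(Ro.from_euler("xyz",st["eef_rot"],degrees=True).as_matrix())
E
python3 look.py 6
```

```text
7.9 [ 0.5844 -0.0026  0.3086] [-0.09   -0.2008 -1.0951] [-0.0271 -0.0183  0.0151] 0.022938759761904425 [ 0.3795  0.0473  0.1799  0.125  -0.1726 -0.0844]
[[-0.0002  0.6032  0.7976]
 [ 0.0004  0.7976 -0.6032]
 [-1.      0.0002 -0.0004]]
```

View pics/c6.png

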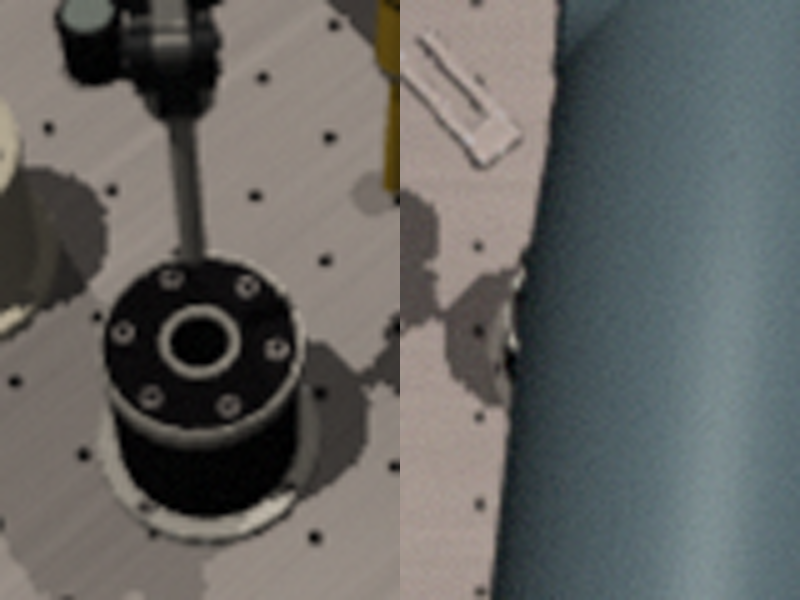

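View pics/w6.png

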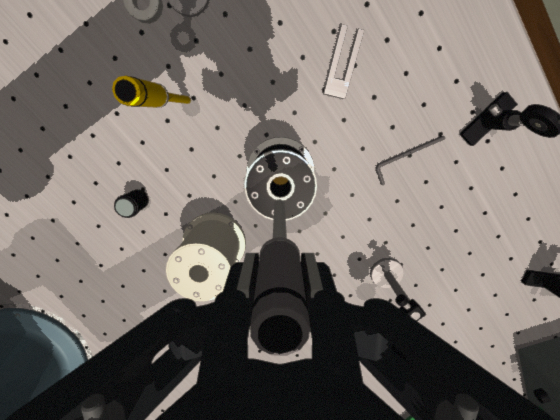

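Run:
```python
import cv2,numpy as np
w=cv2.imread("pics/w6.png");s=cv2.imread("pics/s6.png")
r=lambda i,k:cv2.resize(i,None,fx=k,fy=k,interpolation=cv2.INTER_CUBIC)
a=r(w[145:250,240:320],5)[:525];b=r(s[190:255,245:285],8)[:525]
b=b[:520]
cv2.imwrite("pics/c6b.png",np.hstack([a[:520],b]))
from h import *
print(proj(manip.get_calibration("wrist"),np.array([.5853,-.0035,.1])))
```

```text
[280.18061416 186.09993044]
```

View pics/c6b.png

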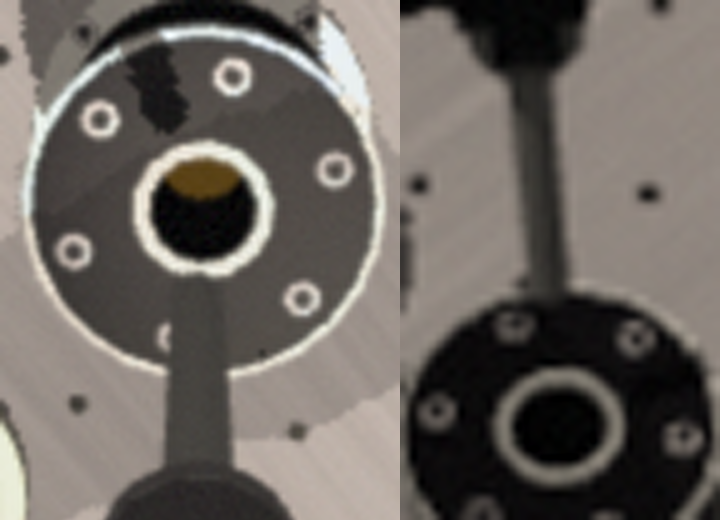

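Run:
```python
from h import *
np.set_printoptions(precision=4,suppress=True)
f=np.load("w6.npz");wc=dict(camera_matrix=manip.get_calibration("wrist")["camera_matrix"],R=f["R"],t=f["t"]);sc=manip.get_calibration("scene")
p=np.array([.5844,-.0026,0])
for z in (.1687,.22,.25,.27):
    print(z,"wrist",proj(wc,p+[0,0,z]),"scene",proj(sc,p+[0,0,z]))
a=np.linspace(0,2*np.pi,60)
for c,n in((wc,"w"),(sc,"s")):
    q=np.array([proj(c,p+[.005*np.cos(x),.005*np.sin(x),.1687]) for x in a]);print(n,"tip rim u",q[:,0].min(),q[:,0].max(),"v",q[:,1].min(),q[:,1].max())
print("bore via wrist",plane(wc,(280.6,186.8),.1),"scene",plane(sc,(264.6,243.2),.1))
w=cv2.imread("pics/w6.png");s=cv2.imread("pics/s6.png")
for v in (206,215,224,232): print("w",v,w[v,262:298,1])
for v in (205,210,215,220,225): print("s",v,s[v,252:275,1])
```

```text
0.1687 wrist [279.1631 203.2978] scene [263.3085 225.6791]
0.22 wrist [279.0732 222.833 ] scene [261.9381 211.2797]
0.25 wrist [279.0001 238.7313] scene [261.0536 201.9851]
0.27 wrist [278.9383 252.1553] scene [260.4252 195.3828]
w tip rim u 273.8484971044738 284.48163886459633 v 198.18776786212192 208.35200991102394
s tip rim u 260.6832045062632 265.9362750249566 v 223.4151290671071 227.96274016687593
bore via wrist [ 0.585  -0.0044  0.1   ] scene [ 0.5852 -0.0042  0.1   ]
w 206 [ 65  66  66  65  66  68  68  71  68  69  71  71  68  65  66  68  68  68
  65  65  64  64  68  73  75  77  77  78  76  77  79  78  79  79  90 141]
w 215 [198 199 139  95  84  71  67  67  68  73  86  99  69  66  67  66  71  66
  67  65  63  66  66  70  76  78  78  77  79  72  51  78  86 108 159 217]
w 224 [139 144 145 147 147 142 146 145 147 144 135  88  70  67  68  69  67  67
  68  67  62  64  67  87 140 144 146 148 146 146 145 146 148 147 148 147]
w 232 [146 146 142 144 142 140 138 139 145 144 133  79  68  69  71  69  66  69
  68  68  65  66  64  71 113 147 147 147 149 148 150 154 164 153 148 138]
s 205 [136 132 132 134 132 133 113  76  58  49  41  44  92 135 134 135 135 133
 134 135 135 136 137]
s 210 [136 135 133 136 135 136 128  98  64  58  48  42  75 119 134 135 135 134
 135 139 137 135 134]
s 215 [135 134 133 134 136 137 136 121  81  60  51  43  49  98 134 134 134 135
 134 134 135 135 125]
s 220 [136 136 135 138 140 139 137 133 107  62  55  45  39  78 124 134 134 135
 135 136 136 135 136]
s 225 [140 137 134 135 136 134 126  91  54  63  58  50  42  64 119 152 149 143
 140 139 136 135 134]
```

Run:
```python
from h import *
f=np.load("w6.npz");wc=dict(camera_matrix=manip.get_calibration("wrist")["camera_matrix"],R=f["R"],t=f["t"])
e=np.array([.603,.798,0]);B=np.array([.5851,-.0042,0])-.0125*e
for z in (.018,.028,.038,.048): print(z,proj(wc,B+[0,0,z]))
v=cv2.imread("pics/w6.png")[170:205,278:284].mean(1).astype(int);print([(170+i,*x) for i,x in enumerate(v)])
```

```text
0.018 [280.3692406  181.42646583]
0.028 [280.38744056 183.00710774]
0.038 [280.40649897 184.66230587]
0.048 [280.42647805 186.39746266]
[(170, np.int64(69), np.int64(74), np.int64(79)), (171, np.int64(68), np.int64(72), np.int64(77)), (172, np.int64(81), np.int64(86), np.int64(91)), (173, np.int64(150), np.int64(161), np.int64(165)), (174, np.int64(214), np.int64(226), np.int64(228)), (175, np.int64(215), np.int64(227), np.int64(230)), (176, np.int64(149), np.int64(172), np.int64(183)), (177, np.int64(60), np.int64(90), np.int64(109)), (178, np.int64(25), np.int64(67), np.int64(91)), (179, np.int64(22), np.int64(66), np.int64(89)), (180, np.int64(21), np.int64(66), np.int64(89)), (181, np.int64(22), np.int64(65), np.int64(90)), (182, np.int64(21), np.int64(65), np.int64(89)), (183, np.int64(20), np.int64(63), np.int64(86)), (184, np.int64(15), np.int64(40), np.int64(54)), (185, np.int64(12), np.int64(16), np.int64(20)), (186, np.int64(9), np.int64(9), np.int64(8)), (187, np.int64(11), np.int64(7), np.int64(11)), (188, np.int64(9), np.int64(9), np.int64(9)), (189, np.int64(8), np.int64(7), np.int64(9)), (190, np.int64(8), np.int64(7), np.int64(7)), (191, np.int64(10), np.int64(8), np.int64(10)), (192, np.int64(9), np.int64(10), np.int64(9)), (193, np.int64(10), np.int64(8), np.int64(9)), (194, np.int64(8), np.int64(7), np.int64(8)), (195, np.int64(9), np.int64(7), np.int64(9)), (196, np.int64(51), np.int64(54), np.int64(56)), (197, np.int64(144), np.int64(155), np.int64(158)), (198, np.int64(211), np.int64(223), np.int64(225)), (199, np.int64(172), np.int64(183), np.int64(185)), (200, np.int64(96), np.int64(103), np.int64(105)), (201, np.int64(66), np.int64(69), np.int64(72)), (202, np.int64(62), np.int64(65), np.int64(68)), (203, np.int64(60), np.int64(64), np.int64(67)), (204, np.int64(61), np.int64(65), np.int64(68))]
```

Request:
drive_tool([
  {"delta_pos": [0,-0.03,0.05],"spin": 0,"jaw": 0},
  {"delta_pos": [0.2,0,0],"spin": 0,"jaw": 0},
  {"delta_pos": [0.4,0,0],"spin": 0,"jaw": 0},
  {"delta_pos": [0.5,0,0],"spin": 0,"jaw": 0},
  {"delta_pos": [0.4,0,0],"spin": 0,"jaw": 0},
  {"delta_pos": [0.2,0,0],"spin": 0,"jaw": 0},
  {"delta_pos": [0,0,0],"spin": 0,"jaw": 0},
  {"delta_pos": [0,0,0],"spin": 0,"jaw": 0},
  {"delta_pos": [0,0,0],"spin": 0,"jaw": 0},
])

```text
time_s: 8.95
position: [0.5856, -0.0053, 0.2586]
eef_rot: [26.6, 89.9, -10.5]
contact_force: [-0.2, -0.3, -2.1]
finger_gap: 0.0229
```

```bash
python3 look.py 7
python3 - <<'E'
import cv2,numpy as np
w=cv2.imread("pics/w7.png");s=cv2.imread("pics/s7.png")
r=lambda i,k:cv2.resize(i,None,fx=k,fy=k,interpolation=cv2.INTER_CUBIC)
cv2.imwrite("pics/c7b.png",np.hstack([r(w[155:259,240:320],5),r(s[200:265,240:285],8)]))
E
```

```text
8.95 [ 0.5856 -0.0053  0.2586] [-0.2337 -0.2827 -2.1068] [ 0.0228  0.002  -0.0349] 0.022862730849960634 [-0.0748  0.023   0.0211 -0.0069  0.0773  0.0438]
[[ 0.0014  0.6041  0.7969]
 [-0.0003  0.7969 -0.6041]
 [-1.      0.0006  0.0013]]
```

View pics/c7b.png

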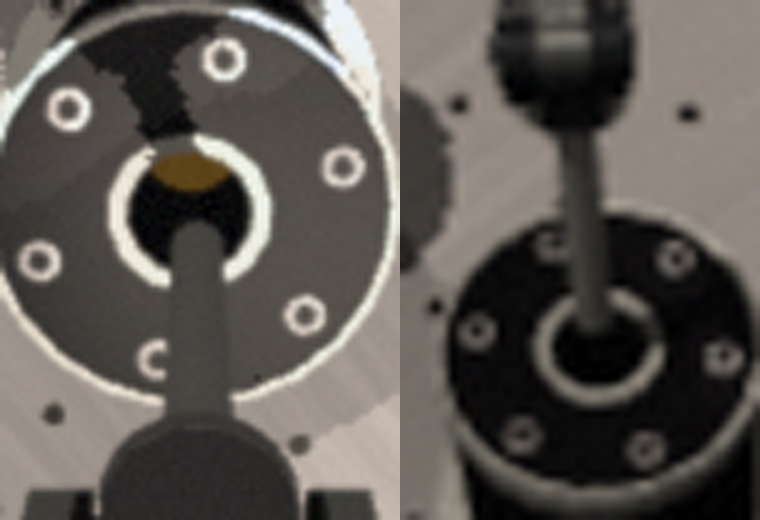

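Tip and bore agree in both views to about 1 mm: the stem is about 1 px right of the bore centre in the wrist view, at (279,200). I make a small correction and enter. The brass edge suggests the seat is at z of about 0.036.

Request:
drive_tool([
  {"delta_pos": [0,0.02,-0.035],"spin": 0,"jaw": 0},
  {"delta_pos": [0.1,0,0],"spin": 0,"jaw": 0},
  {"delta_pos": [0.2,0,0],"spin": 0,"jaw": 0},
  {"delta_pos": [0.25,0,0],"spin": 0,"jaw": 0},
  {"delta_pos": [0.25,0,0],"spin": 0,"jaw": 0},
  {"delta_pos": [0.15,0,0],"spin": 0,"jaw": 0},
  {"delta_pos": [0,0,0],"spin": 0,"jaw": 0},
  {"delta_pos": [0,0,0],"spin": 0,"jaw": 0},
  {"delta_pos": [0,0,0],"spin": 0,"jaw": 0},
])

```text
time_s: 10.0
position: [0.5849, -0.0042, 0.2296]
eef_rot: [22.4, 90.0, -14.8]
contact_force: [0.3, -0.5, -0.9]
finger_gap: 0.0227
```

```bash
python3 look.py 8
python3 - <<'E'
import cv2,numpy as np
w=cv2.imread("pics/w8.png");s=cv2.imread("pics/s8.png")
r=lambda i,k:cv2.resize(i,None,fx=k,fy=k,interpolation=cv2.INTER_CUBIC)
cv2.imwrite("pics/c8b.png",np.hstack([r(w[155:259,240:320],5),r(s[200:265,240:285],8)]))
E
```

```text
10.0 [ 0.5849 -0.0042  0.2296] [ 0.2957 -0.5125 -0.9149] [ 0.0037 -0.0068  0.033 ] 0.022733553465310315 [ 0.0604 -0.0136  0.2473 -0.0386  0.0494 -0.0434]
[[ 0.0006  0.6042  0.7969]
 [-0.0002  0.7969 -0.6042]
 [-1.      0.0002  0.0006]]
```

View pics/c8b.png

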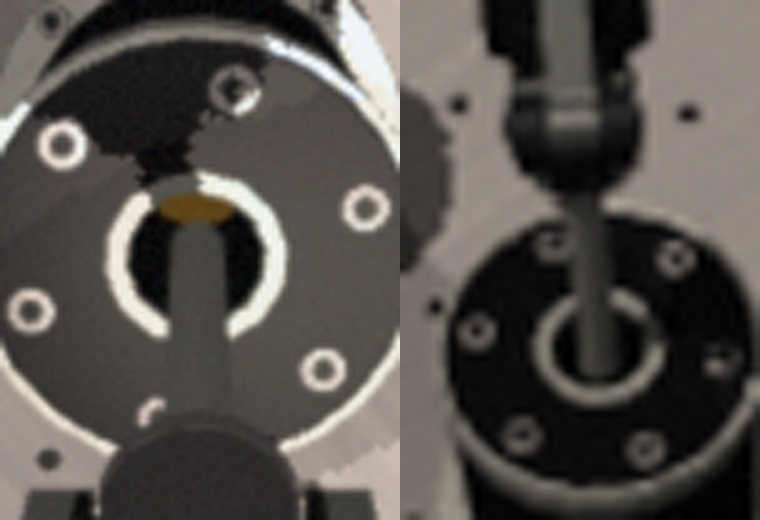

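Request:
drive_tool([
  {"delta_pos": [0.1,0,0],"spin": 0,"jaw": 0},
  {"delta_pos": [0.2,0,0],"spin": 0,"jaw": 0},
  {"delta_pos": [0.25,0,0],"spin": 0,"jaw": 0},
  {"delta_pos": [0.25,0,0],"spin": 0,"jaw": 0},
  {"delta_pos": [0.15,0,0],"spin": 0,"jaw": 0},
  {"delta_pos": [0.05,0,0],"spin": 0,"jaw": 0},
  {"delta_pos": [0,0,0],"spin": 0,"jaw": 0},
  {"delta_pos": [0,0,0],"spin": 0,"jaw": 0},
  {"delta_pos": [0,0,0],"spin": 0,"jaw": 0},
])

```text
time_s: 11.05
position: [0.585, -0.0042, 0.1997]
eef_rot: [22.9, 90.0, -14.3]
contact_force: [0.4, 0.3, -1.3]
finger_gap: 0.0227
```

Request:
drive_tool([
  {"delta_pos": [0.05,0,0],"spin": 0,"jaw": 0},
  {"delta_pos": [0.05,0,0],"spin": 0,"jaw": 0},
  {"delta_pos": [0,0,0],"spin": 0,"jaw": 0},
])

```text
time_s: 11.35
position: [0.5845, -0.0041, 0.196]
eef_rot: [-130.9, 90.0, -168.1]
contact_force: [-0.3, 0.1, -0.7]
finger_gap: 0.0229
```

Request:
drive_tool([
  {"delta_pos": [0.05,0,0],"spin": 0,"jaw": 0},
  {"delta_pos": [0.05,0,0],"spin": 0,"jaw": 0},
  {"delta_pos": [0.05,0,0],"spin": 0,"jaw": 0},
  {"delta_pos": [0.05,0,0],"spin": 0,"jaw": 0},
  {"delta_pos": [0,0,0],"spin": 0,"jaw": 0},
])

```text
time_s: 11.85
position: [0.5845, -0.0041, 0.19]
eef_rot: [-141.2, 90.0, -178.4]
contact_force: [0.4, -0.3, -0.9]
finger_gap: 0.023
```

Request:
drive_tool([
  {"delta_pos": [0.03,0,0],"spin": 0,"jaw": 0},
  {"delta_pos": [0.03,0,0],"spin": 0,"jaw": 0},
  {"delta_pos": [0,0,0],"spin": 0,"jaw": 0},
])

```text
time_s: 12.15
position: [0.5846, -0.0041, 0.1884]
eef_rot: [-114.8, 90.0, -152.0]
contact_force: [0.8, 0.3, -1.9]
finger_gap: 0.023
```

Request:
drive_tool([
  {"delta_pos": [0.03,0,0],"spin": 0,"jaw": 0},
  {"delta_pos": [0.03,0,0],"spin": 0,"jaw": 0},
  {"delta_pos": [0,0,0],"spin": 0,"jaw": 0},
])

```text
time_s: 12.45
position: [0.5846, -0.0041, 0.1865]
eef_rot: [-125.4, 90.0, -162.6]
contact_force: [-0.7, 0.1, -1.1]
finger_gap: 0.0231
```

Request:
drive_tool([
  {"delta_pos": [0.03,0,0],"spin": 0,"jaw": 0},
  {"delta_pos": [0.03,0,0],"spin": 0,"jaw": 0},
  {"delta_pos": [0,0,0],"spin": 0,"jaw": 0},
])

```text
time_s: 12.75
position: [0.5846, -0.0041, 0.1847]
eef_rot: [-129.6, 90.0, -166.8]
contact_force: [0.4, 0.5, -1.3]
finger_gap: 0.0228
```

Request:
drive_tool([
  {"delta_pos": [0.04,0,0],"spin": 0,"jaw": 0},
  {"delta_pos": [0,0,0],"spin": 0,"jaw": 0},
])

```text
time_s: 12.95
position: [0.5846, -0.0041, 0.1835]
eef_rot: [-121.8, 90.0, -158.9]
contact_force: [0.2, -0.0, -1.1]
finger_gap: 0.0232
```

Request:
drive_tool([
  {"delta_pos": [0.04,0,0],"spin": 0,"jaw": 0},
  {"delta_pos": [0,0,0],"spin": 0,"jaw": 0},
])

```text
time_s: 13.15
position: [0.5846, -0.0041, 0.1823]
eef_rot: [-130.1, 90.0, -167.3]
contact_force: [-0.3, 0.3, -2.5]
finger_gap: 0.0228
```

Request:
drive_tool([
  {"delta_pos": [0.04,0,0],"spin": 0,"jaw": 0},
  {"delta_pos": [0,0,0],"spin": 0,"jaw": 0},
])

```text
time_s: 13.35
position: [0.5845, -0.0041, 0.1811]
eef_rot: [-136.7, 90.0, -173.9]
contact_force: [-0.3, 0.2, -1.1]
finger_gap: 0.0229
```

Request:
drive_tool([
  {"delta_pos": [0.04,0,0],"spin": 0,"jaw": 0},
  {"delta_pos": [0,0,0],"spin": 0,"jaw": 0},
])

```text
time_s: 13.55
position: [0.5846, -0.0041, 0.1799]
eef_rot: [-128.8, 90.0, -165.9]
contact_force: [-0.3, -0.4, -0.4]
finger_gap: 0.0229
```

Request:
drive_tool([
  {"delta_pos": [0.03,0,0],"spin": 0,"jaw": 0},
  {"delta_pos": [0,0,0],"spin": 0,"jaw": 0},
])

```text
time_s: 13.75
position: [0.5846, -0.0041, 0.179]
eef_rot: [-129.6, 90.0, -166.8]
contact_force: [0.3, 0.6, -0.7]
finger_gap: 0.023
```

Request:
drive_tool([
  {"delta_pos": [0.03,0,0],"spin": 0,"jaw": 0},
  {"delta_pos": [0,0,0],"spin": 0,"jaw": 0},
])

```text
time_s: 13.95
position: [0.5846, -0.0041, 0.1782]
eef_rot: [-114.0, 90.0, -151.1]
contact_force: [0.6, 0.1, -0.6]
finger_gap: 0.0226
```

Request:
drive_tool([
  {"delta_pos": [0.03,0,0],"spin": 0,"jaw": 0},
  {"delta_pos": [0,0,0],"spin": 0,"jaw": 0},
])

```text
time_s: 14.15
position: [0.5846, -0.0041, 0.1772]
eef_rot: [-126.8, 90.0, -164.0]
contact_force: [0.2, 1.0, -1.6]
finger_gap: 0.0227
```

Request:
drive_tool([
  {"delta_pos": [0.03,0,0],"spin": 0,"jaw": 0},
  {"delta_pos": [0,0,0],"spin": 0,"jaw": 0},
])

```text
time_s: 14.35
position: [0.5846, -0.0041, 0.1763]
eef_rot: [-121.0, 90.0, -158.2]
contact_force: [-0.3, -0.3, -1.1]
finger_gap: 0.023
```

Request:
drive_tool([
  {"delta_pos": [0.03,0,0],"spin": 0,"jaw": 0},
  {"delta_pos": [0,0,0],"spin": 0,"jaw": 0},
])

```text
time_s: 14.55
position: [0.5848, -0.0041, 0.1759]
eef_rot: [32.3, 90.0, -4.8]
contact_force: [-1.4, -0.0, 1.4]
finger_gap: 0.0224
```

Request:
drive_tool([
  {"delta_pos": [0,0,0],"spin": 0,"jaw": 0},
])

```text
time_s: 14.65
position: [0.5848, -0.0041, 0.176]
eef_rot: [28.3, 90.0, -8.9]
contact_force: [-1.1, 0.5, 1.6]
finger_gap: 0.0226
```

Request:
drive_tool([
  {"delta_pos": [0.02,0,0],"spin": 0,"jaw": 0},
  {"delta_pos": [0,0,0],"spin": 0,"jaw": 0},
])

```text
time_s: 14.85
position: [0.5848, -0.0041, 0.1753]
eef_rot: [28.8, 90.0, -8.3]
contact_force: [0.3, 0.3, 3.4]
finger_gap: 0.0229
```

```bash
python3 -c "
from cell import manip
s=manip.state();print(s['position'],s['contact_force'],s['moment'])"
```

```text
[ 0.5848385  -0.00413091  0.1753238 ] [0.33588464 0.31605054 3.41924439] [ 0.14738725  0.3148714  -0.02200552]
```

The tip meets the seat at TCP z of about 0.1761. Force rose from about -1.2 N to +1.6 N there, then to +3.4 N after 0.7 mm more, which fits the spring. That puts the seat at z of about 0.036, as the picture predicted. Now I back off to TCP z 0.196.

Request:
drive_tool([
  {"delta_pos": [-0.05,0,0],"spin": 0,"jaw": 0},
  {"delta_pos": [-0.1,0,0],"spin": 0,"jaw": 0},
  {"delta_pos": [-0.15,0,0],"spin": 0,"jaw": 0},
  {"delta_pos": [-0.15,0,0],"spin": 0,"jaw": 0},
  {"delta_pos": [-0.1,0,0],"spin": 0,"jaw": 0},
  {"delta_pos": [-0.08,0,0],"spin": 0,"jaw": 0},
  {"delta_pos": [-0.04,0,0],"spin": 0,"jaw": 0},
  {"delta_pos": [0,0,0],"spin": 0,"jaw": 0},
  {"delta_pos": [0,0,0],"spin": 0,"jaw": 0},
  {"delta_pos": [0,0,0],"spin": 0,"jaw": 0},
  {"delta_pos": [0,0,0],"spin": 0,"jaw": 0},
])

```text
time_s: 15.95
position: [0.5845, -0.0041, 0.1949]
eef_rot: [-135.9, 90.0, -173.0]
contact_force: [-0.1, 0.5, -2.2]
finger_gap: 0.0227
```

```bash
python3 look.py 9
python3 - <<'E'
import cv2,numpy as np
w=cv2.imread("pics/w9.png");s=cv2.imread("pics/s9.png")
r=lambda i,k:cv2.resize(i,None,fx=k,fy=k,interpolation=cv2.INTER_CUBIC)
cv2.imwrite("pics/c9b.png",np.hstack([r(w[175:279,240:320],5),r(s[200:265,240:285],8)]))
E
```

```text
15.95 [ 0.5845 -0.0041  0.1949] [-0.0662  0.5051 -2.2123] [ 0.0382 -0.0149 -0.0398] 0.02274844893722855 [-0.0004 -0.0232  0.0925  0.111   0.0501 -0.0312]
[[-0.0003  0.6041  0.7969]
 [-0.      0.7969 -0.6041]
 [-1.     -0.0002 -0.0002]]
```

View pics/c9b.png

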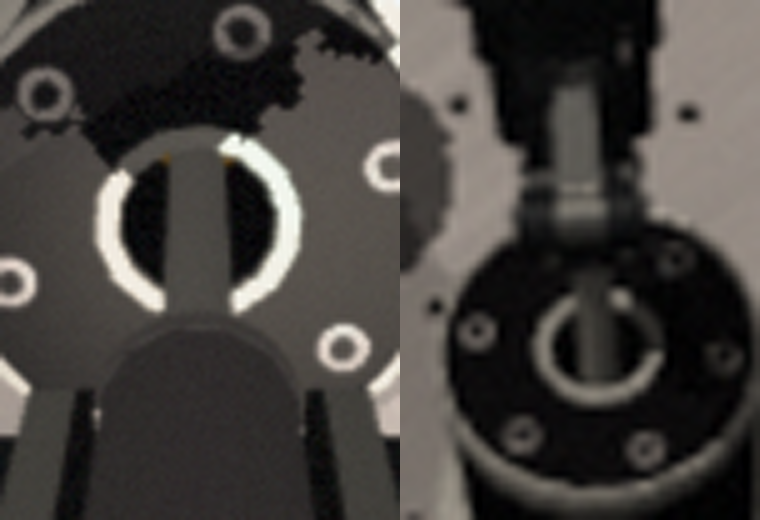

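Request:
drive_tool([
  {"delta_pos": [-0.02,0.01,0],"spin": 0,"jaw": 0},
  {"delta_pos": [-0.02,0,0],"spin": 0,"jaw": 0},
  {"delta_pos": [0,0,0],"spin": 0,"jaw": 0},
  {"delta_pos": [0,0,0],"spin": 0,"jaw": 0},
  {"delta_pos": [0,0,0],"spin": 0,"jaw": 0},
  {"delta_pos": [0,0,0],"spin": 0,"jaw": 0},
  {"delta_pos": [0,0,0],"spin": 0,"jaw": 0},
  {"delta_pos": [0,0,0],"spin": 0,"jaw": 0},
])

```text
time_s: 16.9
position: [0.5848, -0.0039, 0.1963]
eef_rot: [-74.4, 90.0, -111.6]
contact_force: [0.3, -0.2, -1.7]
finger_gap: 0.0229
```

```bash
python3 look.py 10
python3 - <<'E'
import cv2,numpy as np
from cell import manip
w=cv2.imread("pics/w10.png");s=cv2.imread("pics/s10.png")
r=lambda i,k:cv2.resize(i,None,fx=k,fy=k,interpolation=cv2.INTER_CUBIC)
cv2.imwrite("pics/c10b.png",np.hstack([r(w[175:279,240:320],5),r(s[200:265,240:285],8)]))
st=manip.state();print(st["position"],st["contact_force"])
E
```

```text
16.9 [ 0.5848 -0.0039  0.1963] [ 0.2882 -0.1644 -1.6849] [0.0203 0.029  0.0104] 0.02293147072508324 [0.0238 0.0157 0.0154 0.0314 0.0417 0.0056]
[[-0.      0.6041  0.7969]
 [-0.0001  0.7969 -0.6041]
 [-1.     -0.0001  0.    ]]
[ 0.58484566 -0.00391361  0.19627045] [ 0.10872757  0.02090088 -1.29735904]
```

View pics/c10b.png

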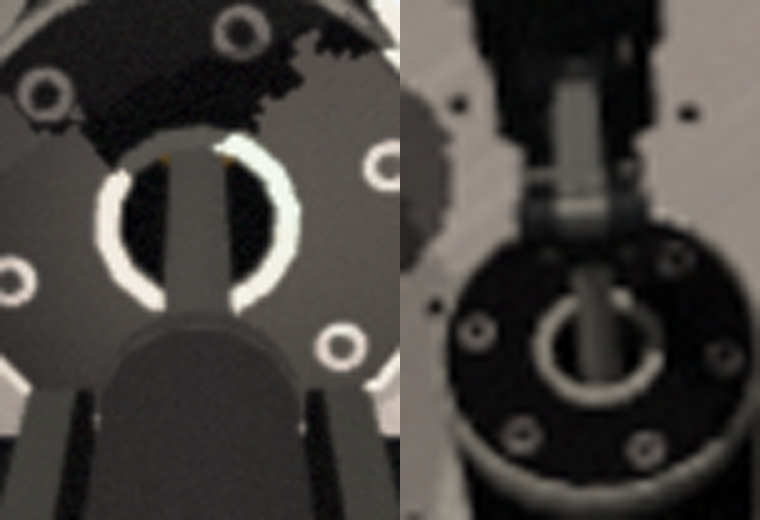

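View pics/s10.png

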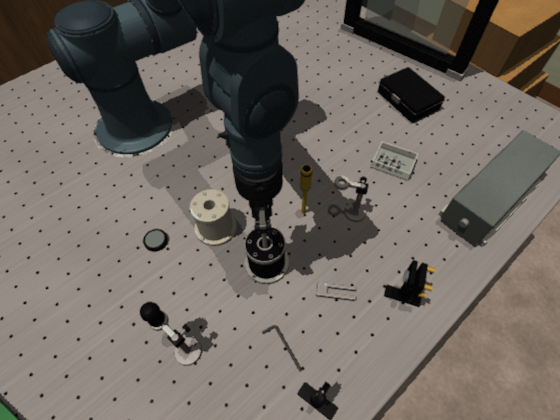

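The stem is centred in the bore in both views (wrist crop x about 198, scene crop x about 598). The driver, decoy and other loose parts stand where they were. TCP z is 0.1963, 20.2 mm above contact. The arm is still, and only the probe's weight shows on the force reading.

```bash
python3 -c "
from cell import manip
print(manip.finish_job())"
```

```text
the job is handed in; nothing more can be done
None
```

I lifted the grey field probe from its ring stand and lowered it into the black magnet's bore until the tip met the seat. I then backed it off and handed the job in at about 17 s, still holding the probe.

- **Seat contact:** it came at TCP z ≈ 0.176, which puts the seat about 64 mm below the bore mouth and agrees with what I read from the wrist picture. I pressed to about 4.6 N before backing off, roughly 0.9 mm into the spring.
- **Final position:** TCP z is 0.1963, so the tip is about 20.2 mm above the seat. In both camera views the stem is within about 0.5 mm of the bore's centre.
- **Final state:** the tool is vertical to about 0.01°, and the arm is still. The only vertical force is the probe's weight (about -1.3 to -1.7 N), with no sign of touching the magnet.
- **Other parts:** the driver, the yellow decoy and the rest look unmoved in the last scene picture.
- **What disagreed:** bore position estimates from different views differed by about 1 mm, so I centred by comparing stem and bore within the same picture. One reading right after the descent onto the probe was off by a few mm because the arm had not settled. I waited and corrected before gripping.
- **Not checked:** the top camera was blocked by the arm over the magnet, so it could not confirm the final centring.

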